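# Push the tool battery up into the charging cradle

## Task

Put the large tool battery on charge: straighten it up in front of the cradle's ramp and slide it, without lifting it off, up the ramp, over the crest and between the side rails until it meets the rubber pad of the contact head; lean it against the pad with about 10 N for half a second so that the contacts bed, never with more than 20 N, and leave it touching the pad. Then press the start button on the cradle's power unit fully down, and do not disturb the other things lying around the cradle.

Things in the scene. Friction and masses are not known exactly. Their poses are not given: they have to be found in the camera images.
- pack: The large battery pack: black box 100 mm long (x) x 76 mm wide (y) x 46 mm high, 0.5 to 0.8 kg. Origin: centre of the underside. It starts flat on the bench before the foot of the ramp, askew and to one side; its front is the +x end. The small pack is not wanted.
- shoe (a point): Middle of the top of the grey raised shoe on the large pack, 60 mm above its underside. The shoe is 70 mm long (pack x), 40 mm wide (pack y), 14 mm high, centred; it can be pinched across its width to turn and slide the pack on the bench.
- cradle: The charging cradle, fixed: an aluminium track 104 mm wide. Origin: middle of the ramp's foot edge, on the bench top (z=0); its x is level and points in the direction of pushing, z up. The ramp rises from x=0, z=0 to the crest at x=125, z=20 mm. Side rails 10 mm high leave an 84 mm channel from x=35 mm on; before that they flare to about 115 mm at x=0.
- crest (a point): Middle of the crest edge, where the ramp (9.1 degrees up) turns into the deck (3.4 degrees down). Pushing the pack takes up to about 12 N on the ramp, 18 N where it rubs the rails, and 1 to 4 N along the deck (friction and mass differ every time). Leant on the pad, friction makes the tool's reading differ from the pad's force by up to about 3 N either way.
- deck_end (a point): Middle of the deck's far end, at cradle x=310, z=9 mm. Behind it stands the power unit, a black block 52 mm high from x=310 to 395 mm.
- head: The contact head at the deck's end: a fixed bracket and, before it, a grey carriage with a rubber pad facing the ramp. Origin: foot of the fixed bracket (cradle x=303 mm); it does not tell where the pad is. The carriage is clamped at a place that differs every time and is not reported: the pad's face is anywhere at cradle x=231 to 275 mm, to be found by feel. See pad_zone.
- pad_zone (a point): Middle of the zone where the pad's face may be, on the deck (cradle x=253 mm); fixed, not the pad itself. The pad is 64 mm wide, 8 to 34 mm above the deck, and yields about 0.2 mm per newton, at most 4 mm. More than 20 N of the pack against it does damage. When the pack is let go the pad pushes it back a few mm at most, and they stay in touch.
- start (a joint): The start button's travel: 0 up, 6 mm (0.006) fully down; it springs back. Fully down takes 4 N.
- start_top (a point): Middle of the top of the start button, a black round push button 26 mm across in a grey housing on top of the power unit (cradle x=365 mm); press straight down.
- small_pack: Bystander: a small battery pack, 70 x 54 x 36 mm with a shoe on top (46 mm in all), origin centre of the underside. Leave alone.
- screwdriver: Bystander: a screwdriver lying beside the cradle, origin at its middle. Leave alone.
- jar: Bystander: a glass jar, 60 mm across, 75 mm high, origin centre of the underside. Leave alone.
- wrench: Bystander: a wrench lying on the bench. Leave alone.
Things that resemble listed ones, but are neither listed nor needed, are in the scene too. Leave any purple or turquoise look-alike of the pack alone.

How it is judged:
By the outcome, as a careful person would: the job done as asked, in the order asked, and still so for the second after the job is handed in, with the robot touching nothing.
It also fails if it takes over 72 s, if anything falls off the work surface, if the arm or the gripper's body presses on something with over 40 N, if the wrist force passes 120 N, or if a joint passes its speed limit or range.

## Robot

A 6-joint arm with a two-finger parallel gripper is mounted at the origin on the work surface. World frame = base frame: x ahead of the robot, y to its left, z up, the work surface at z = 0. Lengths are in m, angles in degrees, forces in N, time in s.
With the tool pointing down it reaches from about 0.4 to 0.825 m from the base axis. Payload 7 kg.
Tool frame: the origin (TCP) lies midway between the tips of the shut fingers; the grasp point (between the pads) lies 19 mm behind it; z points along the fingers, y is the line along which they close (so a half turn about z gives the same grasp; the last joint's range is limited). The gripper opens to 88 mm and grips with 3 to 60 N. Pads are 19 mm wide; open, the fingers measure 130 mm over their backs; the gripper's body (78 mm by 193 mm) begins 47 mm behind the grasp point.
Start: joints at [16.507, 20.546, 0.682, 0, -70.136, -16.507], TCP at [0.675, -0, 0.205] pointing down, gripper open.
Joint ranges: [-176.03, 176.03], [-82.01, 121.73], [-58.28, 71.71], [-173.87, 95.51], [-174.79, -0.11], [-173.66, 173.66]. Speed limits (degrees/s): [136.94, 136.94, 172.46, 180, 180, 180].

## Interface

Orientations are given as [roll, pitch, yaw] about the fixed x, y, z axes, in that order (R = Rz(yaw) Ry(pitch) Rx(roll)).
In Python, from plant import ctrl gives the robot as it stands. The module is installed in compiled form; this text tells all that it offers.
- The arm moves only by the tool send_rows, never from a script. Its argument "plan" is a list that holds one entry, the list of rows, each a list of 6 numbers: the shift along the tool's x, y, z in cm, then the turn, a rotation vector about the tool's x, y, z in degrees. A call has 1 to 8 rows; each row is the pose to reach, as a shift and turn from the pose commanded when the call began, along the tool's axes at that moment; what a row does not reach only later rows make up. A row lasts 1/12 s, in which the tool goes at most 41.7 mm and 7.16 degrees, less where a joint would pass 70% of its speed; a pose out of reach is approached as far as the arm can. A call with a gripper value outside its range is refused whole. "fingers" is the opening, from 0 (shut) to 1 (fully open), set as the call begins (left out, the last holds). The fingers move at their own pace and stop on an object; the grip force is fixed at half the most. Time passes only in rows, so rows that repeat a pose let the fingers close. It gives the time, the measured TCP pose, the force, the opening and the grip force at its end, in the units of the state.
- ctrl.get_obs(): the state, without advancing time (a new reading comes with each control period).
- ctrl.snapshot(name): name is "scene" or "side" or "wrist"; returns a dict with "img" (480x640x3 uint8, red, green, blue), "K" (3x3 intrinsics, pixels), "pose" (4x4, takes a point from camera to world coordinates). Camera axes: x right, y down, z forward; pixel columns grow to the right and rows downward; lengths in m; the calibration is good to about 2 mm. A picture is of the moment at which its call begins. There is no depth.
- ctrl.close_job(): hands the job in; it is judged then, once.
The state is a dict: "clock": time; "joint_pos": joint angles; "qvel": joint speeds; "tau": joint torques, N m; "tool_pos": TCP position; "orientation": TCP orientation; "force": force on the tool from outside, world axes, zero at the start; "moment": the same for the moment, N m; "opening": finger opening in m; "gripper_force": force on a finger pad.
Only numpy, scipy, OpenCV 4.12 (cv2) and the standard library are available. Lean on these libraries where they do the work, as an engineer would, in place of code of your own. Each camera call takes 0.05 s, during which the arm holds its last target. There are 200 camera calls.

## Working session

There is one attempt and no reset: what is moved stays moved. The work goes in short steps, Python scripts to look and compute and a tool call to move; the robot and the scene stay as the last step left them, time stands still between calls to the robot, and variables do not carry over. Pictures are saved under pics/ and viewed, at most 10 in all, crops included, and the job is handed in when it is done.

Besides the shell and the picture viewer there is one more tool, called after "Call:" as name([rows], argument=value, ...), one row to a line, values as JSON. send_rows: Moves the arm, as the interface text tells. Its arguments: {"type":"object","properties":{"plan":{"type":"array","items":{"type":"array","items":{"type":"array","items":{"type":"number"}}}},"fingers":{"type":"number"}},"required":["plan"]}

```bash
mkdir -p pics; cat > h.py <<'E'
import numpy as np, cv2
from plant import ctrl
from scipy.spatial.transform import Rotation as R
def snap(n,f=None):
    s=ctrl.snapshot(n)
    if f: cv2.imwrite('pics/'+f,s['img'][:,:,::-1])
    return s
def ray(s,uv,z):
    K=np.array(s['K']);T=np.array(s['pose'])
    d=T[:3,:3]@np.linalg.solve(K,[uv[0],uv[1],1]);o=T[:3,3]
    return o+d*(z-o[2])/d[2]
def proj(s,p):
    K=np.array(s['K']);T=np.array(s['pose'])
    c=K@(T[:3,:3].T@(np.array(p)-T[:3,3]));return c[:2]/c[2]
E
python3 - <<'E'
from h import *
for n in ['scene','side']:
    s=snap(n,n+'0.png'); print(n,s['pose'][:3,3] if hasattr(s['pose'],'shape') else s['pose'])
    print(np.round(ray(s,(320,240),0),3))
o=ctrl.get_obs();print({k:np.round(v,3) for k,v in o.items()})
E
```

```text
scene [1.0816467  0.40885736 0.76271485]
[ 0.439 -0.036 -0.   ]
side [0.33338217 0.64020721 0.85788764]
[ 0.552 -0.019 -0.   ]
{'clock': np.float64(0.1), 'joint_pos': array([ 1.6508e+01,  2.0586e+01,  6.3900e-01, -1.7000e-02, -7.0134e+01,
       -1.6508e+01]), 'qvel': array([ 0.027, -0.132,  0.026,  0.154,  0.072,  0.032]), 'tau': array([-1.0000e-03, -5.8417e+01,  2.9375e+01,  7.0160e+00,  1.0000e-02,
       -0.0000e+00]), 'tool_pos': array([ 0.675, -0.   ,  0.204]), 'orientation': array([ 1.79917e+02, -8.00000e-03, -9.00060e+01]), 'force': array([-0.742, -0.711,  0.154]), 'moment': array([-0.014, -0.018,  0.019]), 'gripper_force': np.float64(0.0), 'opening': np.float64(0.088)}
```

View pics/scene0.png

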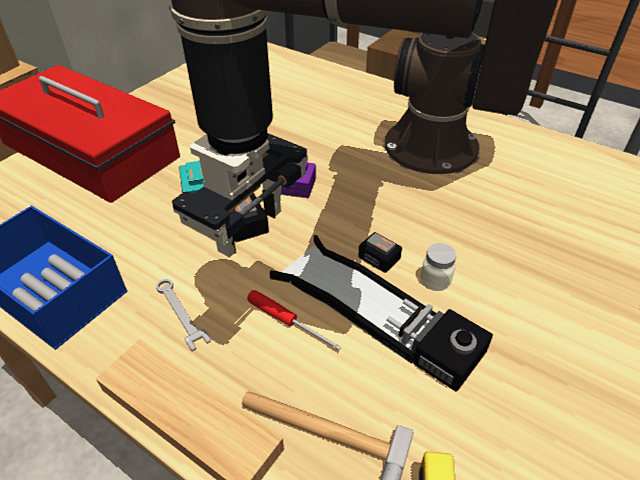

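View pics/side0.png

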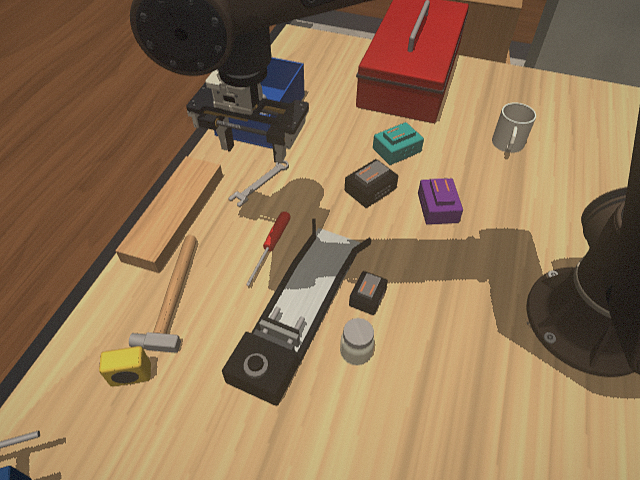

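The scene view has the arm hiding the pack. In the side view these could be mistaken for it: the black pack at (371,181), the small black pack at (368,292), the purple look-alike at (440,200) and the turquoise one at (398,142). I choose the large black one at (371,181) and check it with a crop.

```bash
python3 - <<'E'
from h import *
im=cv2.imread('pics/side0.png')
a=cv2.resize(im[150:214,335:407],None,fx=5.5,fy=5.5,interpolation=cv2.INTER_CUBIC)
b=cv2.resize(im[215:415,215:380],None,fx=2.4,fy=2.4,interpolation=cv2.INTER_CUBIC)
c=np.zeros((480,800,3),np.uint8);c[:a.shape[0],:a.shape[1]]=a;c[:b.shape[0],400:400+b.shape[1]]=b[:480,:400]
cv2.imwrite('pics/crop1.png',c)
E
```

```text
(no output)
```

View pics/crop1.png

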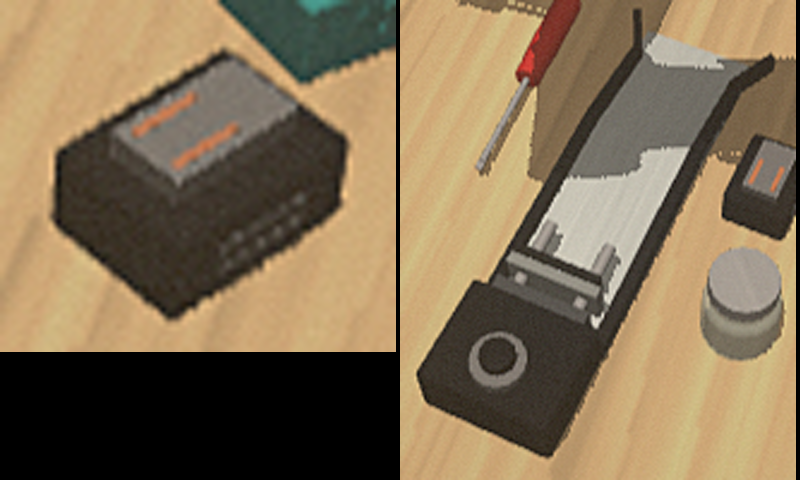

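The left tile shows the large black pack with a grey shoe (two orange stripes) at side-view (371,181), so the choice holds. The right tile shows the cradle, with its flared rail tips at about (314,219) and (369,240) and the start button at (256,365).

```bash
python3 - <<'E'
from h import *
sd=snap('side');sc=snap('scene')
def tri(u,v):
    A=[];b=[]
    for s,p in((sd,u),(sc,v)):
        T=np.array(s['pose']);d=T[:3,:3]@np.linalg.solve(np.array(s['K']),[p[0],p[1],1]);d/=np.linalg.norm(d)
        M=np.eye(3)-np.outer(d,d);A.append(M);b.append(M@T[:3,3])
    A=np.vstack(A);b=np.hstack(b);x,r,_,_=np.linalg.lstsq(A,b,rcond=None);return x,np.sqrt(r)
for n,u,v in(('tipL',(313.8,220),(318,237)),('tipR',(369,240),(272,275)),('btn',(255.8,363),(463,340))):print(n,tri(u,v))
f=lambda x,y:(335+x/5.5,150+y/5.5)
for n,p,z in(('shL',(113,128),.06),('shT',(229,57),.06),('shR',(300,103),.06),('shB',(180,180),.06),('bL',(57,152),.046),('bR',(347,147),.046),('baseL',(55,218),0),('baseB',(172,318),0),('baseR',(340,207),0)):
    print(n,np.round(ray(sd,f(*p),z)*1000,1))
g=lambda x,y:(215+(x-400)/2.4,215+y/2.4)
for n,p,z in(('footL',(648,38),0),('footR',(730,66),0),('unitL',(475,283),.052),('unitBL',(418,372),.052),('unitBR',(556,420),.052),('tipL',(637,12),.0),('tipLtop',(637,12),.01),('tipRtop',(770,58),.01)):
    print(n,np.round(ray(sd,g(*p),z)*1000,1))
im=sd['img'].astype(int)
# button ring
c=cv2.cvtColor(sd['img'],cv2.COLOR_RGB2HSV)
m=((c[...,1]<40)&(c[...,2]>90)).astype(np.uint8);k=np.zeros_like(m);k[345:385,236:276]=1
q=np.argwhere(m&k)[:,::-1].astype(np.float32);print('ring',cv2.fitEllipse(cv2.convexHull(q)))
c=cv2.cvtColor(sc['img'],cv2.COLOR_RGB2HSV);m=((c[...,1]<40)&(c[...,2]>90)).astype(np.uint8);k=np.zeros_like(m);k[320:362,440:486]=1
q=np.argwhere(m&k)[:,::-1].astype(np.float32);print('ring scene',cv2.fitEllipse(cv2.convexHull(q)))
E
```

```text
tipL (array([0.5458116 , 0.03511032, 0.12940626]), array([0.00368796]))
tipR (array([ 0.47244939, -0.15529409, -0.14125585]), array([0.01312592]))
btn (array([0.55251748, 0.31708763, 0.06470298]), array([0.00156832]))
shL [ 523.  -180.9   60. ]
shT [ 489.  -237.7   60. ]
shR [ 454.3 -220.2   60. ]
shB [ 489.2 -160.8   60. ]
bL [ 544.2 -174.2   46. ]
bR [ 431.7 -215.9   46. ]
baseL [ 545.3 -181.6    0. ]
baseB [ 482.6 -141.9    0. ]
baseR [ 431.7 -227.5   -0. ]
footL [563.8 -41.9   0. ]
footR [483.7 -34.7   0. ]
unitL [594.4 263.4  52. ]
unitBL [603.7 340.4  52. ]
unitBR [499.5 341.9  52. ]
tipL [583.6 -68.4   0. ]
tipLtop [580.7 -60.2  10. ]
tipRtop [450.8 -47.1  10. ]
ring ((255.2545623779297, 364.4411926269531), (22.41060447692871, 24.557273864746094), 57.397518157958984)
ring scene ((463.20819091796875, 339.7841796875), (20.142410278320312, 26.51609992980957), 112.96919250488281)
```

```bash
python3 - <<'E'
from h import *
sd=snap('side');sc=snap('scene')
def tri(u,v):
    A=[];b=[]
    for s,p in((sd,u),(sc,v)):
        T=np.array(s['pose']);d=T[:3,:3]@np.linalg.solve(np.array(s['K']),[p[0],p[1],1]);d/=np.linalg.norm(d)
        M=np.eye(3)-np.outer(d,d);A.append(M);b.append(M@T[:3,3])
    x,r,_,_=np.linalg.lstsq(np.vstack(A),np.hstack(b),rcond=None);return np.round(x*1000,1),np.sqrt(r)*1000
print(tri((313.8,220),(272,275)),tri((369,240),(318,237)));B,_=tri((255.25,364.4),(463.2,339.8));print('ring',B)
c=cv2.cvtColor(sd['img'],cv2.COLOR_RGB2HSV);m=((c[...,1]<45)&(c[...,2]>75)).astype(np.uint8)
n,l,st,ce=cv2.connectedComponentsWithStats(m)
# image track: component containing deck pixel
for p in((300,290),(318,258)):print(p,l[p[1],p[0]],st[l[p[1],p[0]]],c[p[1],p[0]])
lab=l[290,300];yaw=np.radians(84.3)
def deckz(P):
    x=(P[:2]-B[:2]/1000)@[np.cos(yaw),np.sin(yaw)]+.365
    return max(0,.16*x if x<.125 else .02-.0593*(x-.125)),x
L=[];Rr=[]
for r in range(238,312,3):
    xs=np.flatnonzero(l[r]==lab)
    for u,h,o in((xs.min()-.5,0,L),(xs.max()+.5,.01,Rr)):
        z=.015
        for _ in range(5):P=ray(sd,(u,r),z+h);z,x=deckz(P)
        o.append([x*1000,*P[:2]*1000])
for o in(L,Rr):
    o=np.array(o);print(np.round(o[::3],1))
    k=(o[:,0]>45)&(o[:,0]<220)
    p=np.polyfit(o[k,2],o[k,1],1);print('x=',p,'yaw',90-np.degrees(np.arctan(p[0])),np.std(o[k,1]-np.polyval(p,o[k,2])))
E
```

```text
(array([579.6, -53.4,  13.5]), array([4.3053276])) (array([449.4, -35.3,  19.2]), array([2.32146767]))
ring [552.3 318.3  64.4]
(300, 290) 357 [ 253  228  107  124 4866] [ 22  24 199]
(318, 258) 357 [ 253  228  107  124 4866] [ 33  23 110]
[[ 32.6 561.7 -16.7]
 [ 63.8 564.3  14.4]
 [ 93.8 566.9  44.3]
 [123.5 571.2  73.8]
 [147.1 573.2  97.2]
 [169.8 575.3 119.9]
 [192.1 577.3 142. ]
 [213.8 579.3 163.6]
 [235.  581.2 184.8]]
x= [9.99034750e-02 5.62887373e+02] yaw 84.29488262998582 0.5349195217305663
[[  8.7 495.3 -34.1]
 [ 28.4 475.8 -12.3]
 [ 59.1 480.   18.1]
 [ 88.6 484.1  47.4]
 [116.1 486.1  74.8]
 [139.4 486.9  98.2]
 [161.8 489.9 120.3]
 [182.9 491.  141.4]
 [204.2 493.9 162.6]]
x= [9.33700534e-02 4.78529568e+02] yaw 84.66575539201062 0.5753678388428196
```

The channel is 83.9 mm wide against 84 given, and its centreline meets the button. So the cradle yaw is 84.4° and its foot is at (516,-45) mm. The pack is at (489,-200) mm with yaw 59.3°, and its measured footprint of 100 x 74 mm and shoe of 68 x 39 mm match the description. I'll move above the pack.

Call:
send_rows([
  [[3,2.8,0.5,0,0,5],[6,5.6,1,0,0,10],[9.5,8.8,2,0,0,15],[13,12.1,3,0,0,20],[16,14.9,4,0,0,25],[18.5,17.2,4.5,0,0,30],[20,18.6,5,0,0,30.7],[20,18.6,5,0,0,30.7]],
], fingers=1.0)

```text
clock: 0.97
tool_pos: [0.4844, -0.2024, 0.1536]
orientation: [179.9, -0.0, -121.0]
force: [0.3, -0.2, -0.9]
opening: 0.0877
gripper_force: 0.0
```

```bash
python3 - <<'E'
from h import *
s=snap('wrist','w1.png');o=ctrl.get_obs();print({k:np.round(o[k],4) for k in('clock','tool_pos','orientation','force')})
print(np.round(np.array(s['pose']),3))
print('shoe ctr pred px',proj(s,[.489,-.2,.06]))
c=cv2.cvtColor(s['img'],cv2.COLOR_RGB2HSV)
E
```

```text
{'clock': np.float64(1.0167), 'tool_pos': array([ 0.4867, -0.2016,  0.1544]), 'orientation': array([ 1.799521e+02, -1.380000e-02, -1.208806e+02]), 'force': array([0.4421, 0.268 , 0.4344])}
[[-0.858  0.496  0.132  0.449]
 [ 0.514  0.828  0.224 -0.263]
 [ 0.002  0.26  -0.966  0.334]
 [ 0.     0.     0.     1.   ]]
shoe ctr pred px [312.43947134 237.41235805]
```

View pics/w1.png

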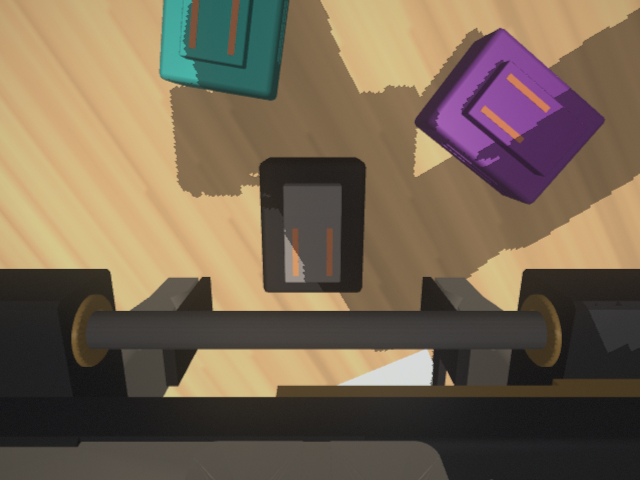

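The wrist view shows the pack's shoe at about (312,233), aligned with the tool and centred between the fingers. The purple (510,115) and turquoise (225,45) look-alikes are clear of the fingers. I'll go down and grip.

Call:
send_rows([
  [[0,0,3,0,0,0],[0.1,0,6,0,0,0],[0.2,0,8.5,0,0,0],[0.2,0,10,0,0,0],[0.2,0,10.5,0,0,0],[0.2,0,10.5,0,0,0],[0.2,0,10.5,0,0,0]],
])

```text
clock: 1.6
tool_pos: [0.489, -0.2016, 0.0503]
orientation: [-180.0, 0.0, -120.6]
force: [0.2, 0.9, -0.2]
opening: 0.0878
gripper_force: 0.0
```

Call:
send_rows([
  [[0,0,0,0,0,0],[0,0,0,0,0,0],[0,0,0,0,0,0],[0,0,0,0,0,0],[0,0,0,0,0,0],[0,0,0,0,0,0],[0,0,0,0,0,0],[0,0,0,0,0,0]],
], fingers=0.0)

```text
clock: 2.27
tool_pos: [0.4879, -0.2018, 0.0497]
orientation: [-180.0, -0.0, -120.7]
force: [0.5, 0.4, 0.9]
opening: 0.0397
gripper_force: 0.0
```

Call:
send_rows([
  [[0,0,0,0,0,-2],[0,0,0,0,0,-6],[-0.1,-0.3,0,0,0,-11],[-0.3,-0.6,0,0,0,-16],[-0.5,-0.9,0,0,0,-21],[-0.54,-1.17,0,0,0,-25.1],[-0.54,-1.17,0,0,0,-25.1],[-0.54,-1.17,0,0,0,-25.1]],
])

```text
clock: 2.93
tool_pos: [0.5006, -0.2031, 0.0495]
orientation: [180.0, 0.0, -95.7]
force: [0.4, 0.1, -0.9]
opening: 0.0003
gripper_force: 0.0
```

Call:
send_rows([
  [[-1,0,0,0,0,0],[-2.5,0,0,0,0,0],[-4,0,0,0,0,0],[-5.5,0,0,0,0,0],[-7,0,0,0,0,0],[-8.5,0,0,0,0,0],[-9,0,0,0,0,0],[-9,0,0,0,0,0]],
])

```text
clock: 3.6
tool_pos: [0.5096, -0.1123, 0.0498]
orientation: [-180.0, 0.0, -95.6]
force: [-0.8, -0.3, -0.0]
opening: 0.0003
gripper_force: 0.0
```

```bash
python3 - <<'E'
from h import *
o=ctrl.get_obs();print({k:np.round(o[k],4) for k in('clock','tool_pos','orientation','force','gripper_force')})
s=snap('side');sc=snap('scene')
c=np.hstack([cv2.resize(s['img'][140:320,240:440],None,fx=2,fy=2),cv2.resize(sc['img'][180:360,190:390],None,fx=2,fy=2)])
cv2.imwrite('pics/c2.png',c[:,:,::-1])
E
```

```text
{'clock': np.float64(3.6), 'tool_pos': array([ 0.5096, -0.1123,  0.0498]), 'orientation': array([-1.799878e+02,  7.100000e-03, -9.558020e+01]), 'force': array([-0.7586, -0.2882, -0.0212]), 'gripper_force': np.float64(0.0)}
```

View pics/c2.png

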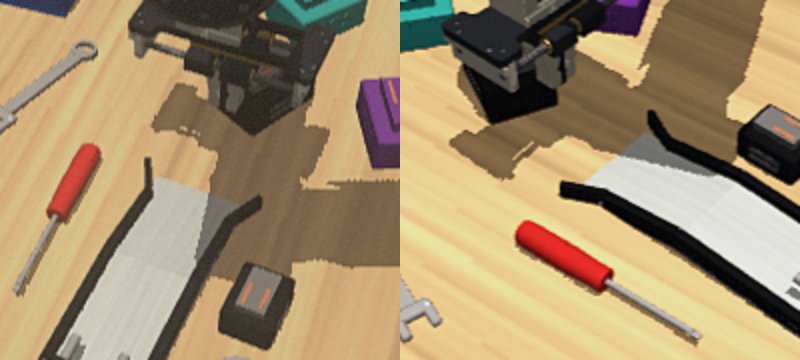

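The fingers shut empty, so the shoe was not held and the pack was left behind. I'll lift, go back and look.

Call:
send_rows([
  [[0,0,-3,0,0,0],[0,0,-6,0,0,0],[0,0,-8,0,0,0],[2,0,-10,0,0,0],[4,0,-10.5,0,0,0],[6,0,-10.5,0,0,0],[6,0,-10.5,0,0,0],[6,0,-10.5,0,0,0]],
], fingers=1.0)

```text
clock: 4.37
tool_pos: [0.5031, -0.1746, 0.1546]
orientation: [180.0, 0.0, -95.8]
force: [-0.1, 0.2, 0.2]
opening: 0.0481
gripper_force: 0.0
```

```bash
python3 - <<'E'
from h import *
o=ctrl.get_obs();print({k:np.round(o[k],4) for k in('clock','tool_pos','orientation')})
s=snap('wrist','w2.png')
E
```

```text
{'clock': np.float64(4.3667), 'tool_pos': array([ 0.5031, -0.1746,  0.1546]), 'orientation': array([ 1.799902e+02,  4.900000e-03, -9.578800e+01])}
```

View pics/w2.png

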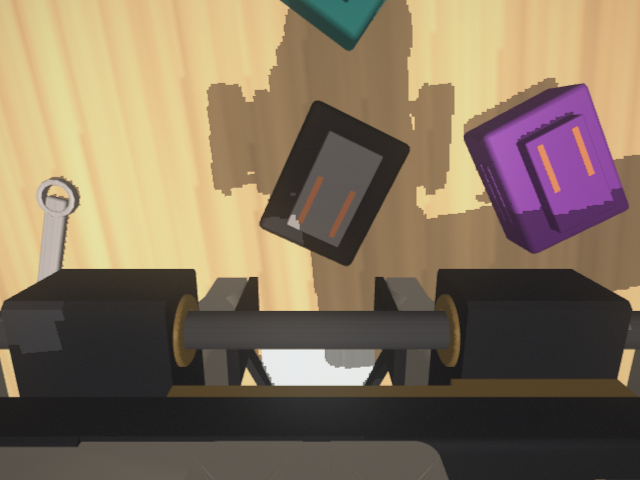

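```bash
python3 - <<'E'
from h import *
s=snap('wrist')
for nm,ps,z in(('shoe',[(331,131),(383,157),(341,247),(287,224)],.06),('body',[(317,101),(410,148),(347,266),(260,225)],.046)):
    P=np.array([ray(s,p,z)*1000 for p in ps])
    c=P.mean(0);f=(P[2]+P[3]-P[0]-P[1])/2;print(nm,np.round(P[:,:2]),c,np.linalg.norm(f),np.degrees(np.arctan2(f[1],f[0])),np.linalg.norm((P[1]+P[2]-P[0]-P[3])/2))
print(proj(s,[.489,-.2,.06]),np.array(s['pose'])[:3,3])
E
```

```text
shoe [[ 487. -240.]
 [ 454. -220.]
 [ 487. -161.]
 [ 523. -181.]] [ 487.52285964 -200.51160791   60.        ] 68.61732335384445 59.856196749272286 39.877098342650996
body [[ 494. -260.]
 [ 433. -223.]
 [ 483. -141.]
 [ 544. -179.]] [ 488.36456551 -200.94097126   46.        ] 95.91017871860265 58.49565370134046 71.56448972201831
[332.97403848 192.15110082] [ 0.4959874  -0.2444922   0.33442609]
```

```bash
python3 - <<'E'
from h import *
s=snap('wrist');K=np.array(s['K']);T=np.array(s['pose']);o=ctrl.get_obs();print(K[0,0],o['opening'],o['tool_pos'])
im=s['img'];
for u1,u2,v,op in((259,374,279,.0481),):
    d=K[0,0]*op/(u2-u1)
    for u in(u1,u2):
        print(d,np.round(T[:3,3]+T[:3,:3]@(d*np.linalg.solve(K,[u,v,1])),4))
print(proj(s,o['tool_pos']),[proj(s,np.array(o['tool_pos'])+[0,0,h]) for h in(.0,.01,.019,.03)])
# crop of fingers
cv2.imwrite('pics/f.png',cv2.resize(im[255:400,150:490],None,fx=2.3,fy=2.3)[:,:,::-1])
E
```

```text
406.6664298354759 0.0598485356992078 [ 0.50345431 -0.17319735  0.15440436]
0.17009265456596862 [ 0.5261 -0.1848  0.1749]
0.17009265456596862 [ 0.4782 -0.1801  0.1749]
[315.61026102 281.71802463] [array([315.61026102, 281.71802463]), array([315.57781742, 289.96423752]), array([315.5455387 , 298.16854559]), array([315.50142235, 309.38163119])]
```

View pics/f.png

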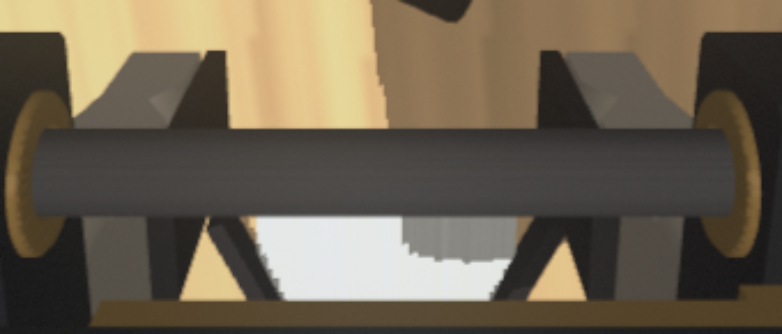

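The crop shows the finger pads' tips at about rows 51/2.3+255 = 277. That puts them roughly 20 mm above the TCP, which explains the miss. The pack hasn't moved: (488,-201) mm, yaw 59.5°. I'll go about 20 mm lower this time; the open fingers straddle the body in any case.

Call:
send_rows([
  [[1,0.5,0,0,0,7],[2,1,0,0,0,14],[2.9,1.27,1,0,0,21],[2.9,1.27,4,0,0,25],[2.9,1.27,7,0,0,25],[2.9,1.27,9.5,0,0,25],[2.9,1.27,11,0,0,25],[2.9,1.27,11.5,0,0,25]],
], fingers=1.0)

```text
clock: 5.18
tool_pos: [0.4864, -0.2001, 0.0369]
orientation: [179.8, -0.1, -120.6]
force: [0.1, 0.0, -0.5]
opening: 0.0876
gripper_force: 0.0
```

Call:
send_rows([
  [[0,0,0.5,0,0,0],[0,0,0.8,0,0,0],[0,0,0.8,0,0,0]],
])

```text
clock: 5.43
tool_pos: [0.4887, -0.2006, 0.0319]
orientation: [-180.0, 0.0, -120.6]
force: [-0.5, -0.4, 0.9]
opening: 0.0871
gripper_force: 0.0
```

Call:
send_rows([
  [[0,0,0,0,0,0],[0,0,0,0,0,0],[0,0,0,0,0,0],[0,0,0,0,0,0],[0,0,0,0,0,0],[0,0,0,0,0,0],[0,0,0,0,0,0],[0,0,0,0,0,0]],
], fingers=0.0)

```text
clock: 6.1
tool_pos: [0.4883, -0.2009, 0.0317]
orientation: [-180.0, 0.0, -120.6]
force: [4.0, -1.9, 1.1]
opening: 0.04
gripper_force: 4.9
```

Call:
send_rows([
  [[0,0,0,0,0,0],[0,0,0,0,0,0],[0,0,0,0,0,0],[0,0,0,0,0,0]],
])

```text
clock: 6.43
tool_pos: [0.4883, -0.2009, 0.0317]
orientation: [-180.0, -0.0, -120.6]
force: [-0.0, -1.2, 0.1]
opening: 0.0394
gripper_force: 30.0
```

Gripped at 39.4 mm with 30 N. I'll straighten the pack and bring it onto the centreline.

Call:
send_rows([
  [[0,0,0,0,0,-2],[-0.1,-0.2,0,0,0,-6],[-0.2,-0.4,0,0,0,-11],[-0.3,-0.6,0,0,0,-16],[-0.45,-0.9,0,0,0,-21],[-0.54,-1.16,0,0,0,-25],[-0.54,-1.16,0,0,0,-25],[-0.54,-1.16,0,0,0,-25]],
])

```text
clock: 7.1
tool_pos: [0.5006, -0.2023, 0.0317]
orientation: [180.0, -0.0, -95.7]
force: [-1.2, -1.9, 2.6]
opening: 0.0396
gripper_force: 30.0
```

Call:
send_rows([
  [[-0.7,0,0,0,0,0],[-2,0,0,0,0,0],[-3.5,0,0,0,0,0],[-5,0,0,0,0,0],[-6.5,0,0,0,0,0],[-8,0,0,0,0,0],[-9,0,0,0,0,0],[-9,0,0,0,0,0]],
])

```text
clock: 7.77
tool_pos: [0.5101, -0.1107, 0.0317]
orientation: [-180.0, 0.1, -95.6]
force: [-0.5, 4.9, 1.8]
opening: 0.0394
gripper_force: 30.0
```

```bash
python3 - <<'E'
from h import *
o=ctrl.get_obs();print({k:np.round(o[k],4) for k in('clock','tool_pos','orientation','force','gripper_force','opening')})
p=np.array(o['tool_pos'])[:2]*1000-[516.4,-45];print(p@[.0976,.9952],p@[-.9952,.0976])
s=snap('side');sc=snap('scene')
c=np.hstack([cv2.resize(s['img'][140:320,240:440],None,fx=2,fy=2),cv2.resize(sc['img'][180:360,190:390],None,fx=2,fy=2)])
cv2.imwrite('pics/c3.png',c[:,:,::-1])
E
```

```text
{'clock': np.float64(7.7667), 'tool_pos': array([ 0.5101, -0.1107,  0.0317]), 'orientation': array([-1.799639e+02,  5.020000e-02, -9.561510e+01]), 'force': array([-0.5092,  4.8917,  1.8407]), 'gripper_force': np.float64(29.9964), 'opening': np.float64(0.0394)}
-66.01023139391786 -0.1516282362979524
```

View pics/c3.png

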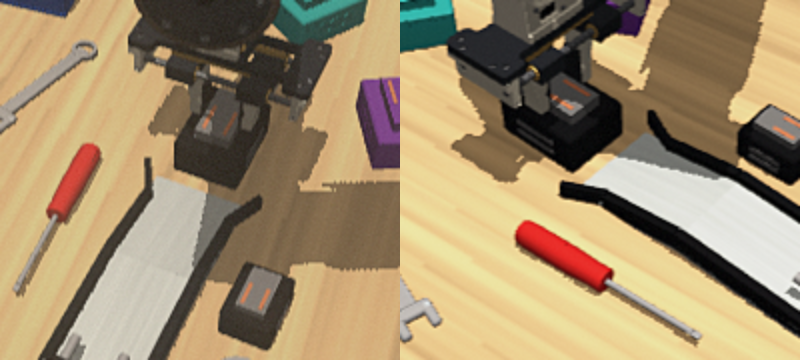

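The pack is straight before the ramp (left tile about (225,140), right tile about (565,125)) and within 0.2 mm of the centreline. I'll let go, move behind it and tilt the tool 30°, so the fingers push low and the gripper's body stays clear.

Call:
send_rows([
  [[0,0,0,0,0,0],[0,0,0,0,0,0],[0,0,0,0,0,0],[0,0,-2,0,0,0],[0,0,-4,0,0,0],[3,0,-5,0,0,0],[6,0,-5,0,0,0],[7.8,0,-5,0,0,0]],
], fingers=0.7)

```text
clock: 8.53
tool_pos: [0.5023, -0.1922, 0.0826]
orientation: [-179.9, -0.0, -95.6]
force: [0.9, 0.3, 0.8]
opening: 0.0612
gripper_force: 0.0
```

Call:
send_rows([
  [[0,0,0,0,-7,0],[0,0,1,0,-14,0],[0,0,3,0,-21,0],[0,0,5.5,0,-28,0],[0,0,7.5,0,-30,0],[0,0,8.5,0,-30,0],[0,0,8.5,0,-30,0],[0,0,8.5,0,-30,0]],
], fingers=0.35)

```text
clock: 9.2
tool_pos: [0.5016, -0.1903, -0.0035]
orientation: [179.9, 29.9, -95.7]
force: [0.2, 0.9, -0.3]
opening: 0.0309
gripper_force: 0.0
```

```bash
cat >> h.py <<'E'
def st():
    o=ctrl.get_obs();p=np.array(o['tool_pos'])*1000-[516.4,-45,0]
    f=np.array(o['force']);u=np.array([.0976,.9952,0]);n=np.array([-.9952,.0976,0])
    print('t',round(o['clock'],2),'x,lat,z',np.round([p@u,p@n,p[2]],1),'push/lat/z',np.round([-f@u,f@n,f[2]],1),np.round(o['orientation'],1),round(float(o['opening']),4))
E
python3 -c "
from h import *
st()"
```

```text
t 9.2 x,lat,z [-146.     0.5   -3.5] push/lat/z [-0.9 -0.1 -0.3] [179.9  29.9 -95.7] 0.0309
```

Call:
send_rows([
  [[-0.87,0,0.5,0,0,0],[-1.73,0,1,0,0,0],[-2.6,0,1.5,0,0,0],[-3.2,0,1.85,0,0,0],[-3.8,0,2.2,0,0,0],[-4.4,0,2.54,0,0,0],[-5,0,2.89,0,0,0],[-5.2,0,3,0,0,0]],
])

```text
clock: 9.87
tool_pos: [0.5091, -0.1304, -0.002]
orientation: [-179.8, 29.9, -95.4]
force: [-1.5, -7.2, 4.7]
opening: 0.0308
gripper_force: 3.8
```

```bash
python3 - <<'E'
from h import *
st()
s=snap('side');sc=snap('scene')
c=np.hstack([cv2.resize(s['img'][140:320,240:440],None,fx=2,fy=2),cv2.resize(sc['img'][180:360,190:390],None,fx=2,fy=2)])
cv2.imwrite('pics/c4.png',c[:,:,::-1])
E
```

```text
t 9.87 x,lat,z [-85.7  -1.1  -2. ] push/lat/z [7.3 0.8 4.7] [-179.8   29.9  -95.4] 0.0308
```

View pics/c4.png

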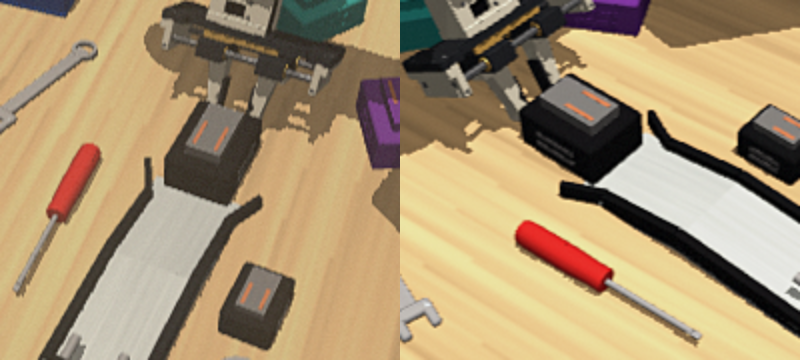

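The view shows the pack straight, its front just past the ramp's foot and both fingers on its rear (left tile about (230,100), right tile about (540,95)). I'll keep pushing.

Call:
send_rows([
  [[-0.65,0,0.38,0,0,0],[-1.3,0,0.75,0,0,0],[-1.95,0,1.13,0,0,0],[-2.6,0,1.5,0,0,0],[-3.25,0,1.88,0,0,0],[-3.9,0,2.25,0,0,0],[-4.55,0,2.63,0,0,0],[-5.2,0,3,0,0,0]],
])

```text
clock: 10.63
tool_pos: [0.5146, -0.0711, -0.0024]
orientation: [-179.8, 29.9, -95.5]
force: [-0.8, -6.5, 3.1]
opening: 0.0308
gripper_force: 3.1
```

```bash
python3 -c "
from h import *
st()"
```

```text
t 10.63 x,lat,z [-26.1  -0.8  -2.4] push/lat/z [6.5 0.2 3.1] [-179.8   29.9  -95.5] 0.0308
```

Call:
send_rows([
  [[-0.72,0,0.42,0,0,0],[-1.44,0,0.83,0,0,0],[-2.17,0,1.25,0,0,0],[-2.83,0,1.5,0,0,0],[-3.49,0,1.76,0,0,0],[-4.15,0,2.01,0,0,0],[-4.82,0,2.26,0,0,0],[-5.48,0,2.51,0,0,0]],
])

```text
clock: 11.3
tool_pos: [0.5199, -0.0111, 0.0029]
orientation: [-179.9, 29.9, -95.5]
force: [-0.7, -6.1, 2.1]
opening: 0.0307
gripper_force: 3.1
```

```bash
python3 -c "
from h import *
st()"
```

```text
t 11.3 x,lat,z [34.1 -0.2  2.9] push/lat/z [6.2 0.1 2.1] [-179.9   29.9  -95.5] 0.0307
```

Call:
send_rows([
  [[-0.59,0,0.23,0,0,0],[-1.18,0,0.45,0,0,0],[-1.77,0,0.68,0,0,0],[-2.36,0,0.9,0,0,0],[-2.95,0,1.13,0,0,0],[-3.55,0,1.36,0,0,0],[-4.14,0,1.58,0,0,0],[-4.73,0,1.81,0,0,0]],
])

```text
clock: 11.97
tool_pos: [0.5247, 0.0384, 0.0109]
orientation: [-179.9, 29.9, -95.5]
force: [-1.6, -8.9, 4.8]
opening: 0.0307
gripper_force: 4.1
```

```bash
python3 -c "
from h import *
st()"
```

```text
t 11.97 x,lat,z [83.9 -0.1 10.9] push/lat/z [9.  0.7 4.8] [-179.9   29.9  -95.5] 0.0307
```

Call:
send_rows([
  [[-0.41,0,0.16,0,0,0],[-0.83,0,0.32,0,0,0],[-1.24,0,0.48,0,0,0],[-1.66,0,0.64,0,0,0],[-2.07,0,0.79,0,0,0],[-2.48,0,0.95,0,0,0],[-2.9,0,1.11,0,0,0],[-3.31,0,1.27,0,0,0]],
])

```text
clock: 12.63
tool_pos: [0.5277, 0.0743, 0.0158]
orientation: [180.0, 30.0, -95.6]
force: [-0.8, -1.7, -0.6]
opening: 0.0308
gripper_force: 1.0
```

```bash
python3 -c "
from h import *
st()"
```

```text
t 12.63 x,lat,z [119.8   0.4  15.8] push/lat/z [ 1.8  0.6 -0.6] [180.   30.  -95.6] 0.0308
```

On the deck, with a low push force. I'll feel for the pad in small steps.

Call:
send_rows([
  [[-0.17,0,0.11,0,0,0],[-0.34,0,0.22,0,0,0],[-0.5,0,0.33,0,0,0],[-0.67,0,0.44,0,0,0],[-0.67,0,0.44,0,0,0]],
])

```text
clock: 13.05
tool_pos: [0.5288, 0.082, 0.0154]
orientation: [180.0, 30.0, -95.6]
force: [-0.3, -1.4, -0.3]
opening: 0.0309
gripper_force: 0.7
```

Call:
send_rows([
  [[-0.06,0,0.04,0,0,0],[-0.13,0,0.08,0,0,0],[-0.19,0,0.12,0,0,0],[-0.25,0,0.16,0,0,0],[-0.25,0,0.16,0,0,0]],
])

```text
clock: 13.47
tool_pos: [0.5291, 0.0847, 0.0153]
orientation: [180.0, 30.0, -95.6]
force: [0.2, -2.7, -1.1]
opening: 0.0309
gripper_force: 1.2
```

Call:
send_rows([
  [[-0.06,0,0.04,0,0,0],[-0.13,0,0.08,0,0,0],[-0.19,0,0.12,0,0,0],[-0.25,0,0.16,0,0,0],[-0.25,0,0.16,0,0,0]],
])

```text
clock: 13.88
tool_pos: [0.5293, 0.0878, 0.0151]
orientation: [180.0, 30.0, -95.6]
force: [-0.6, -1.7, -0.8]
opening: 0.0309
gripper_force: 1.0
```

Call:
send_rows([
  [[-0.06,0,0.04,0,0,0],[-0.13,0,0.08,0,0,0],[-0.19,0,0.12,0,0,0],[-0.25,0,0.16,0,0,0],[-0.25,0,0.16,0,0,0]],
])

```text
clock: 14.3
tool_pos: [0.5296, 0.0907, 0.015]
orientation: [180.0, 30.0, -95.6]
force: [-1.3, -2.4, -1.2]
opening: 0.0306
gripper_force: 0.9
```

Call:
send_rows([
  [[-0.06,0,0.04,0,0,0],[-0.13,0,0.08,0,0,0],[-0.19,0,0.12,0,0,0],[-0.25,0,0.16,0,0,0],[-0.25,0,0.16,0,0,0]],
])

```text
clock: 14.72
tool_pos: [0.5299, 0.0936, 0.0149]
orientation: [-180.0, 30.0, -95.6]
force: [-0.2, -1.7, -1.7]
opening: 0.0307
gripper_force: 0.9
```

Call:
send_rows([
  [[-0.06,0,0.04,0,0,0],[-0.13,0,0.08,0,0,0],[-0.19,0,0.12,0,0,0],[-0.25,0,0.16,0,0,0],[-0.25,0,0.16,0,0,0]],
])

```text
clock: 15.13
tool_pos: [0.5302, 0.0966, 0.0148]
orientation: [180.0, 30.0, -95.6]
force: [-0.5, -1.8, -1.2]
opening: 0.0308
gripper_force: 0.8
```

Call:
send_rows([
  [[-0.06,0,0.04,0,0,0],[-0.13,0,0.08,0,0,0],[-0.19,0,0.12,0,0,0],[-0.25,0,0.16,0,0,0],[-0.25,0,0.16,0,0,0]],
])

```text
clock: 15.55
tool_pos: [0.5305, 0.0996, 0.0146]
orientation: [180.0, 30.0, -95.6]
force: [-0.1, -1.4, -1.4]
opening: 0.0309
gripper_force: 0.8
```

Call:
send_rows([
  [[-0.06,0,0.04,0,0,0],[-0.13,0,0.08,0,0,0],[-0.19,0,0.12,0,0,0],[-0.25,0,0.16,0,0,0],[-0.25,0,0.16,0,0,0]],
])

```text
clock: 15.97
tool_pos: [0.5308, 0.1025, 0.0145]
orientation: [180.0, 30.0, -95.6]
force: [0.4, -1.9, -1.4]
opening: 0.0305
gripper_force: 0.8
```

Call:
send_rows([
  [[-0.06,0,0.04,0,0,0],[-0.13,0,0.08,0,0,0],[-0.19,0,0.12,0,0,0],[-0.25,0,0.16,0,0,0],[-0.25,0,0.16,0,0,0]],
])

```text
clock: 16.38
tool_pos: [0.5311, 0.1054, 0.0143]
orientation: [180.0, 30.0, -95.6]
force: [0.1, -1.7, -1.8]
opening: 0.0308
gripper_force: 0.8
```

Call:
send_rows([
  [[-0.06,0,0.04,0,0,0],[-0.13,0,0.08,0,0,0],[-0.19,0,0.12,0,0,0],[-0.25,0,0.16,0,0,0],[-0.25,0,0.16,0,0,0]],
])

```text
clock: 16.8
tool_pos: [0.5314, 0.1084, 0.0142]
orientation: [180.0, 30.0, -95.6]
force: [0.2, -2.1, -0.9]
opening: 0.0305
gripper_force: 0.8
```

Call:
send_rows([
  [[-0.06,0,0.04,0,0,0],[-0.13,0,0.08,0,0,0],[-0.19,0,0.12,0,0,0],[-0.25,0,0.16,0,0,0],[-0.25,0,0.16,0,0,0]],
])

```text
clock: 17.22
tool_pos: [0.5317, 0.1113, 0.0141]
orientation: [180.0, 30.0, -95.6]
force: [-0.3, -2.2, -1.3]
opening: 0.0308
gripper_force: 0.8
```

Call:
send_rows([
  [[-0.06,0,0.04,0,0,0],[-0.13,0,0.08,0,0,0],[-0.19,0,0.12,0,0,0],[-0.25,0,0.16,0,0,0],[-0.25,0,0.16,0,0,0]],
])

```text
clock: 17.63
tool_pos: [0.532, 0.1143, 0.0139]
orientation: [180.0, 30.0, -95.6]
force: [-0.3, -2.0, -0.8]
opening: 0.0307
gripper_force: 0.8
```

Call:
send_rows([
  [[-0.06,0,0.04,0,0,0],[-0.13,0,0.08,0,0,0],[-0.19,0,0.12,0,0,0],[-0.25,0,0.16,0,0,0],[-0.25,0,0.16,0,0,0]],
])

```text
clock: 18.05
tool_pos: [0.5323, 0.1172, 0.0138]
orientation: [-180.0, 30.0, -95.6]
force: [-0.6, -1.9, -1.6]
opening: 0.0306
gripper_force: 0.8
```

Call:
send_rows([
  [[-0.06,0,0.04,0,0,0],[-0.13,0,0.08,0,0,0],[-0.19,0,0.12,0,0,0],[-0.25,0,0.16,0,0,0],[-0.25,0,0.16,0,0,0]],
])

```text
clock: 18.47
tool_pos: [0.5325, 0.1202, 0.0137]
orientation: [180.0, 30.0, -95.6]
force: [-0.0, -3.5, -1.8]
opening: 0.0307
gripper_force: 0.8
```

The force has risen a little, so I'll use finer steps.

Call:
send_rows([
  [[-0.04,0,0.03,0,0,0],[-0.08,0,0.05,0,0,0],[-0.08,0,0.05,0,0,0]],
])

```text
clock: 18.72
tool_pos: [0.5326, 0.121, 0.0136]
orientation: [-180.0, 30.0, -95.6]
force: [0.1, -1.8, -1.4]
opening: 0.0309
gripper_force: 0.9
```

Call:
send_rows([
  [[-0.06,0,0.04,0,0,0],[-0.13,0,0.08,0,0,0],[-0.19,0,0.12,0,0,0],[-0.25,0,0.16,0,0,0],[-0.25,0,0.16,0,0,0]],
])

```text
clock: 19.13
tool_pos: [0.5328, 0.1238, 0.0134]
orientation: [180.0, 30.0, -95.6]
force: [-1.2, -3.3, -1.1]
opening: 0.0311
gripper_force: 1.8
```

Finger load is up from 0.8 to 1.8 N, so this looks like contact. I'll take 1 mm steps.

Call:
send_rows([
  [[-0.04,0,0.03,0,0,0],[-0.08,0,0.05,0,0,0],[-0.08,0,0.05,0,0,0]],
])

```text
clock: 19.38
tool_pos: [0.5328, 0.1244, 0.0133]
orientation: [180.0, 30.0, -95.6]
force: [-2.0, -5.4, -1.3]
opening: 0.0309
gripper_force: 2.7
```

Call:
send_rows([
  [[-0.04,0,0.03,0,0,0],[-0.08,0,0.05,0,0,0],[-0.08,0,0.05,0,0,0]],
])

```text
clock: 19.63
tool_pos: [0.5329, 0.125, 0.0133]
orientation: [180.0, 29.9, -95.6]
force: [-1.9, -7.7, -0.2]
opening: 0.0307
gripper_force: 3.5
```

Call:
send_rows([
  [[-0.06,0,0.04,0,0,0],[-0.13,0,0.08,0,0,0],[-0.13,0,0.08,0,0,0],[-0.13,0,0.08,0,0,0]],
])

```text
clock: 19.97
tool_pos: [0.5331, 0.1259, 0.0132]
orientation: [-180.0, 29.9, -95.6]
force: [-1.4, -8.8, 0.2]
opening: 0.0305
gripper_force: 4.8
```

Call:
send_rows([
  [[-0.06,0,0.04,0,0,0],[-0.09,0,0.05,0,0,0],[-0.09,0,0.05,0,0,0],[-0.09,0,0.05,0,0,0]],
])

```text
clock: 20.3
tool_pos: [0.5332, 0.1264, 0.0131]
orientation: [-180.0, 29.9, -95.6]
force: [-2.6, -12.6, 0.6]
opening: 0.0307
gripper_force: 6.1
```

Call:
send_rows([
  [[0,0,0,0,0,0],[0,0,0,0,0,0],[0,0,0,0,0,0],[0,0,0,0,0,0],[0,0,0,0,0,0],[0,0,0,0,0,0],[0,0,0,0,0,0],[0,0,0,0,0,0]],
])

```text
clock: 20.97
tool_pos: [0.5331, 0.1264, 0.0131]
orientation: [-180.0, 29.9, -95.6]
force: [-1.7, -12.4, 0.7]
opening: 0.031
gripper_force: 6.1
```

Leant at about 12.5 N tool reading, which is about 10.5 N on the pad, for 0.9 s. I'll back off gently, then rise.

Call:
send_rows([
  [[0.06,0,-0.03,0,0,0],[0.12,0,-0.07,0,0,0],[0.18,0,-0.1,0,0,0],[0.25,0,-0.14,0,0,0],[0.35,0,-0.2,0,0,0],[0.5,0,-0.29,0,0,0],[0.9,0,-0.52,0,0,0],[1.7,0,-1,0,0,0]],
])

```text
clock: 21.63
tool_pos: [0.5317, 0.1094, 0.014]
orientation: [-180.0, 30.1, -95.5]
force: [0.2, 0.1, 0.4]
opening: 0.0306
gripper_force: 0.0
```

Call:
send_rows([
  [[0.7,0,-1.5,0,0,0],[-0.3,0,-4,0,0,0],[-1.5,0,-7,0,5,0],[-3,0,-10,0,10,0],[-4.5,0,-12.5,0,16,0],[-5,0,-13,0,22,0],[-5,0,-13,0,28,0],[-5,0,-13,0,30,0]],
], fingers=0.0)

```text
clock: 22.3
tool_pos: [0.5304, 0.0886, 0.1533]
orientation: [-179.8, -0.2, -95.4]
force: [0.7, -0.9, -1.3]
opening: 0.0006
gripper_force: 0.0
```

```bash
python3 - <<'E'
from h import *
st();print(ctrl.get_obs()['tool_pos'])
s=snap('side');sc=snap('scene')
c=np.hstack([cv2.resize(s['img'][210:410,210:400],None,fx=2.1,fy=2.1),cv2.resize(sc['img'][200:400,310:500],None,fx=2.1,fy=2.1)])
cv2.imwrite('pics/c5.png',c[:,:,::-1])
E
```

```text
t 22.3 x,lat,z [134.3  -0.9 153.3] push/lat/z [ 0.8 -0.8 -1.3] [-179.8   -0.2  -95.4] 0.0006
[0.53040372 0.08859304 0.15327641]
```

View pics/c5.png

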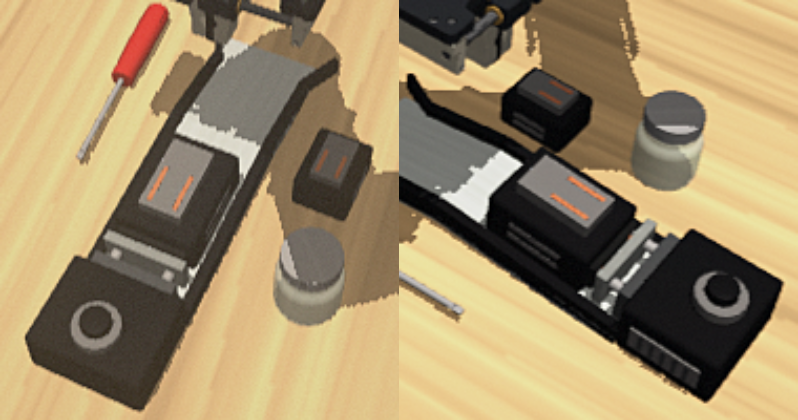

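The view shows the pack's front against the grey carriage (left tile about (140,235), right tile about (610,240)), straight between the rails, with the bystanders untouched. Next is the button.

Call:
send_rows([
  [[-2,0,0,0,0,0],[-5,0,0,0,0,0],[-8.5,0,0,0,0,0],[-12,0,0,0,0,0],[-15.5,0,0,0,0,0],[-19,0,0,0,0,0],[-22,0,0,0,0,0],[-23.07,0,0,0,0,0]],
])

```text
clock: 23.07
tool_pos: [0.5525, 0.3194, 0.1505]
orientation: [180.0, 0.1, -95.6]
force: [0.0, -0.9, 0.1]
opening: 0.0008
gripper_force: 0.0
```

Call:
send_rows([
  [[0,0,2,0,0,0],[0,0,4,0,0,0],[0,0,6,0,0,0],[0,0,7,0,0,0],[0,0,7,0,0,0],[0,0,7,0,0,0]],
])

```text
clock: 23.57
tool_pos: [0.5522, 0.3158, 0.0812]
orientation: [180.0, -0.0, -95.7]
force: [-0.0, -0.0, 0.7]
opening: 0.0005
gripper_force: 0.0
```

Call:
send_rows([
  [[-0.2,0,0.5,0,0,0],[-0.2,0,1,0,0,0],[-0.2,0,1.5,0,0,0],[-0.2,0,1.8,0,0,0],[-0.2,0,1.8,0,0,0]],
])

```text
clock: 23.98
tool_pos: [0.5516, 0.3184, 0.0624]
orientation: [180.0, -0.0, -95.6]
force: [0.2, 0.5, -0.1]
opening: 0.0001
gripper_force: 0.0
```

Call:
send_rows([
  [[0,0,0.15,0,0,0],[0,0,0.3,0,0,0],[0,0,0.4,0,0,0],[0,0,0.4,0,0,0]],
])

```text
clock: 24.32
tool_pos: [0.5519, 0.3187, 0.059]
orientation: [180.0, -0.0, -95.6]
force: [0.1, 0.4, -0.3]
opening: 0.0003
gripper_force: 0.0
```

Call:
send_rows([
  [[0,0,0.15,0,0,0],[0,0,0.3,0,0,0],[0,0,0.4,0,0,0],[0,0,0.4,0,0,0]],
])

```text
clock: 24.65
tool_pos: [0.5519, 0.3185, 0.0548]
orientation: [180.0, -0.0, -95.6]
force: [0.1, -0.3, -0.8]
opening: 0.0005
gripper_force: 0.0
```

Call:
send_rows([
  [[0,0,0.1,0,0,0],[0,0,0.2,0,0,0],[0,0,0.3,0,0,0],[0,0,0.3,0,0,0]],
])

```text
clock: 24.98
tool_pos: [0.5521, 0.3187, 0.0521]
orientation: [-180.0, 0.0, -95.6]
force: [-0.3, -0.5, 1.1]
opening: 0.0006
gripper_force: 0.6
```

Call:
send_rows([
  [[0,0,0.1,0,0,0],[0,0,0.2,0,0,0],[0,0,0.3,0,0,0],[0,0,0.3,0,0,0]],
])

```text
clock: 25.32
tool_pos: [0.5521, 0.3187, 0.0491]
orientation: [-180.0, 0.0, -95.6]
force: [-1.2, -0.2, 1.6]
opening: 0.0006
gripper_force: 1.3
```

Call:
send_rows([
  [[0,0,0.1,0,0,0],[0,0,0.2,0,0,0],[0,0,0.2,0,0,0],[0,0,0.2,0,0,0]],
])

```text
clock: 25.65
tool_pos: [0.5521, 0.3187, 0.0473]
orientation: [-180.0, 0.0, -95.6]
force: [-0.7, 0.4, 4.3]
opening: 0.0004
gripper_force: 1.7
```

Call:
send_rows([
  [[0,0,0.1,0,0,0],[0,0,0.2,0,0,0],[0,0,0.2,0,0,0],[0,0,0.2,0,0,0]],
])

```text
clock: 25.98
tool_pos: [0.5522, 0.3188, 0.0463]
orientation: [-180.0, 0.0, -95.6]
force: [-3.9, -2.5, 11.8]
opening: 0.0004
gripper_force: 5.7
```

The button has bottomed (11.8 N, at a hard stop). I'll hold briefly and lift clear.

Call:
send_rows([
  [[0,0,0,0,0,0],[0,0,0,0,0,0],[0,0,0,0,0,0],[0,0,-1,0,0,0],[0,0,-4,0,0,0],[0,0,-8,0,0,0],[0,0,-10,0,0,0],[0,0,-10,0,0,0]],
])

```text
clock: 26.65
tool_pos: [0.5545, 0.3205, 0.1512]
orientation: [-179.6, 0.3, -95.6]
force: [0.6, 1.3, 0.7]
opening: -0.0
gripper_force: 0.0
```

```bash
python3 -c "
from h import *
st();a=cv2.imread('pics/c5.png')[:,:399];s=snap('side');st()
b=cv2.resize(s['img'][210:410,210:400],None,fx=2.1,fy=2.1)[:,:,::-1]
# same-pack check: orange stripes of the large pack before/after the press
for im in(a,b):
    h=cv2.cvtColor(np.ascontiguousarray(im),cv2.COLOR_BGR2HSV);m=cv2.inRange(h,(3,110,90),(18,255,255));m[:,:130]=0;m[:,210:]=0;m[:150]=0;m[230:]=0
    print(m.sum()//255,np.argwhere(m).mean(0))
print(ctrl.close_job())"
```

```text
t 26.65 x,lat,z [367.5  -2.3 151.2] push/lat/z [-1.3 -0.5  0.7] [-179.6    0.3  -95.6] -0.0
t 26.7 x,lat,z [366.7  -1.1 148.4] push/lat/z [-0.2 -0.3 -0.4] [-179.8    0.2  -95.6] 0.0003
328 [187.99085366 169.94512195]
0 [nan nan]
the job is handed in; nothing more can be done
None<string>:8: RuntimeWarning: Mean of empty slice.
  ret = um.true_divide(
```

I handed the job in at 26.7 s: the pack leant on the pad at about 10 N for 0.9 s and was seen touching it after release, then the button was pressed to its stop; my last image check, after the press, found no pack stripes (perhaps the arm in the way), so its final place is not re-confirmed.

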